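Index the funnel arm over the beaker

TASK

The funnel on the swing arm is parked between the glass beaker and the shallow dish. Hook a fingertip under the arm's spring-pin pull ring, lift the pin gently out of its hole without gripping or forcing the ring, swing the arm one hole so that the funnel comes over the tall beaker (not the dish), and let the pin drop fully home in that hole. Do not pick up, tip or shift the glassware or the other things on the bench, and take the hand clear of the ring at the end.

Things in the scene. Friction and masses are not known exactly. Their poses are not given: they have to be found in the camera images.
- station: Fixed index stand. Origin: on the arm's vertical pivot, at bench height; +x points along the parked arm to the funnel, -x to the pin and ring (at the robot's left). Black base 200 x 250 x 12 mm, on it an aluminium plate, top 40 mm up, reaching 141 mm to -x, with five 14 mm holes at 120 mm radius, 20 deg apart, the middle one on -x. Pivot column at the origin: 24 mm thick, 168 mm tall.
- swing_arm (a joint): Arm angle about the pivot, rad, counter-clockwise from above: one rigid arm, so positive takes the funnel to the station's +y and the ring to its -y. Starts at 0, pin in the middle hole; holes at 0, +-0.349, +-0.698; stops +-0.76. Locked (play 0.015) with the pin home; else moves freely, about 1.5 N at the ring, and stays where left. The round pin tip finds a hole within about 0.03 rad.
- index_pin (a joint): Height of the spring index pin above home, m: 0 = fully home in a hole. Slides straight up, stop at 0.020; the tip leaves the hole at 0.012, and released between holes it rests on the plate at about 0.012. The spring presses it down with about 4 N at home, 7.5 N fully lifted.
- pull_ring: Ring fixed on the pin: oblong steel loop of 8 mm round bar, opening 64 mm wide (across the arm) x 46 mm high, its top leaning 40 deg from vertical towards the pivot, so a finger pointing down and to the pivot passes squarely through. Origin: middle of the lower bar, on the pin axis, 90 mm above the bench at home; x to the pivot, z up. The arm below is 56 mm high, its barrel at the pin 76 mm.
- ring_grip (a point): Centre of the ring's upper crossbar, under which the fingertip hooks: 35 mm from the ring's origin towards the pivot (85 mm from the pivot) and 41 mm above it: 131 mm above the bench at home. The bar is straight for 46 mm across the arm; its underside is 4 mm from this point. It turns with the arm and rises with the pin.
- funnel_tip (a point): Lower mouth of the white funnel (rim 92 mm across) on the far end of the arm: 170 mm from the pivot, 112 mm above the bench. The funnel's holding rod runs from the pivot at 154 mm above the bench.
- beaker: Loose clear glass beaker, the taller one: 66 mm across, 92 mm high. Origin: centre of its underside. It stands on the far side of the pivot, 170 mm from it, 20 degrees to one side of the station's x axis (either side; the dish takes the other).
- dish: Loose clear glass dish, shallow: 86 mm across, 45 mm high. Origin: centre of its underside. Stands at the hole position opposite to the beaker. Leave alone.
- flask: Loose conical glass flask, 76 mm across the foot, 110 mm high; origin under its centre. Leave alone.
- jar: Loose brown glass jar, 52 mm across, 60 mm high; origin under its centre. Leave alone.
- stopper: Loose black rubber stopper, 34 mm across, 26 mm high; origin under its centre. Leave alone.
- vial: Loose small glass bottle with black cap, 28 mm across, 55 mm high; origin under its centre. Leave alone.
- weigh_cup: Loose square white plastic weighing tray, 60 x 60 x 18 mm; origin under its centre. Leave alone.
- spatula: Loose spatula with black handle lying on the bench, 170 mm long; leave alone.
Things that resemble listed ones, but are neither listed nor needed, are in the scene too. What is shaped like the beaker but yellow is not meant.

How it is judged:
By the outcome, as a careful person would: the job done as asked, in the order asked, and still so for the second after the job is handed in, with the robot touching nothing.
It also fails if it takes over 38 s, if anything falls off the work surface, if the arm or the gripper's body presses on something with over 40 N, if the wrist force passes 120 N, or if a joint passes its speed limit or range.

ROBOT

A 6-joint arm with a two-finger parallel gripper is mounted at the origin on the work surface. World frame = base frame: x ahead of the robot, y to its left, z up, the work surface at z = 0. Lengths are in m, angles in rad, forces in N, time in s.
With the tool pointing down it reaches from about 0.35 to 1 m from the base axis. Payload 7.1 kg.
Tool frame: the origin (TCP) lies midway between the tips of the shut fingers; the grasp point (between the pads) lies 19 mm behind it; z points along the fingers, y is the direction in which the jaws open and shut (so a half turn about z gives the same grasp; the last joint's range is limited). The gripper opens to 85 mm and grips with 20 to 120 N. Pads are 22 mm wide; open, the fingers measure 114 mm over their backs; the gripper's body (76 mm by 85 mm) begins 54 mm behind the grasp point. The pads swing forward as they close: fully open they stand 13 mm farther back than shut.
Start: joints at [-1.35, 0.423, 1.63, -0, 1.089, -0.019], TCP at [0.148, -0.607, 0.231] pointing down, gripper open.
Joint ranges: [-3, 3], [-0.9, 2.11], [0.09, 2.58], [-1.31, 4.45], [0.11, 2.69], [-2.54, 2.54]. Speed limits (rad/s): [2.39, 2.39, 3.01, 3.14, 3.14, 3.14].

INTERFACE

Orientations are given as a unit quaternion [w, x, y, z].
In Python, from station import sensors, cams, robot gives the robot as it stands.
- The arm moves only by the tool arm_command, never from a script. Its argument "plan" is one flat list of numbers, 5 for each row, row after row: the closure, from -1 (fully open) to 1 (shut), then the shift along the tool's x, y, z in mm, then the turn about the tool's z in degrees. In form: [jaw, dx, dy, dz, yaw, jaw, dx, dy, dz, yaw, ...]. A call has 1 to 8 rows; each row shifts and turns the pose as measured when the row begins, along the tool's axes as they then stand; what a row does not reach is not made up. A row lasts 1/8 s, in which the tool goes at most 62.5 mm and 10.7 degrees, less where a joint would pass 70% of its speed; a pose out of reach is approached as far as the arm can. A call is refused whole if a number of a shift passes 62.5 or a number of a turn 10.7, either way. A call with a gripper value outside its range is refused whole. The fingers move at their own pace and stop on an object; "grip_force" is the grip in N (left out, the last holds). Time passes only in rows, so rows that do not move let the fingers close. It gives the time, the measured TCP pose, the force and the opening at its end, in the units of the state.
- sensors.get_state(): the state, without advancing time (a new reading comes with each control period).
- cams.capture(name): name is "scene" or "top" or "wrist"; returns a dict with "image" (480x640x3 uint8, red, green, blue), "fx", "fy", "cx", "cy" (pixels), "position" and "attitude" of the camera in the world. Camera axes: x right, y up, looking along -z (the intrinsics and any distortion apply to the point x, -y, -z); pixel columns grow to the right and rows downward; lengths in m; the calibration is good to about 2 mm. A picture is of the moment at which its call begins. There is no depth.
- robot.close_job(): hands the job in, once; it reports no verdict.
Trained networks look in the newest picture that a camera, given by its name, has taken for a name from the list of things; names that differ only in an ending like _2 or _b are one class to them, and where a whole thing is asked for, a point or a joint stands for the part that bears it (a point fixed in the world has none). Each returns a list of dicts, best first, with "score" (0 to 1); they miss things now and then, are a little off and sometimes report something else, mostly with a low value. They report only what shows in the picture. A call takes as long as a camera call. They do not tell look-alikes from the thing itself.
- cams.find_in(thing, camera): "bbox" ([left, top, width, height] in pixels, round what is visible of it).
- cams.silhouettes(thing, camera): "pixels" (480x640 bool, what is visible of it) and "bbox" ([left, top, width, height] in pixels, round what is visible of it).
The state is a dict: "time_s": time; "q": joint angles; "joint_vel": joint speeds; "joint_efforts": joint torques, N m; "tool_pos": TCP position; "eef_rot": TCP orientation; "wrist_force": force on the tool from outside, world axes, zero at the start; "ft_torque": the same for the moment, N m; "finger_gap": finger opening in m.
Only numpy, scipy, OpenCV 4.12 (cv2) and the standard library are available. Lean on these libraries where they do the work, as an engineer would, in place of code of your own. Each camera call takes 0.05 s, during which the arm holds its last target.

## Working session

There is one attempt and no reset: what is moved stays moved. The work goes in short steps, Python scripts to look and compute and a tool call to move; the robot and the scene stay as the last step left them, time stands still between calls to the robot, and variables do not carry over. Pictures are saved under pics/ and viewed, and the job is handed in when it is done.

Besides the shell and the picture viewer there is one more tool, called after "Emit:" as name(argument=value, ...) on one line, values as JSON. arm_command: Moves the arm, as the interface text tells. Its arguments: {"type":"object","properties":{"plan":{"type":"array"},"grip_force":{"type":"number"}},"required":["plan"]}

```bash
ls; mkdir -p pics; python3 - <<'E'
from station import sensors, cams, robot
import cv2
print(sensors.get_state())
for n in ("scene","top","wrist"):
    c=cams.capture(n); cv2.imwrite(f"pics/a_{n}.png",c["image"][:,:,::-1])
    print(n,{k:v for k,v in c.items() if k!="image"})
    for t in ("station","pull_ring","ring_grip","funnel_tip","beaker","dish"):
        print(t,[(r["bbox"],round(r["score"],2)) for r in cams.find_in(t,n)])
E
```

```text
pics
{'time_s': 0.0, 'q': array([-1.35000286e+00,  4.23892492e-01,  1.63072010e+00,  1.39004948e-05,
        1.08863007e+00, -1.90312879e-02]), 'joint_vel': array([ 0.00203196,  0.0005724 ,  0.00022786,  0.00160299, -0.00073016,
       -0.00040173]), 'joint_efforts': array([-1.88661012e-03, -5.57395792e+01, -2.81745332e+01, -1.34222128e-04,
        7.49136874e-03,  2.10246199e-06]), 'tool_pos': array([ 0.14834086, -0.6065464 ,  0.23050164]), 'eef_rot': array([-8.21431019e-04,  9.92819170e-01,  1.19621970e-01, -7.69624575e-05]), 'wrist_force': array([-0.75266817,  0.68144757, -1.80204223]), 'ft_torque': array([0.01354048, 0.01765394, 0.00193585]), 'finger_gap': 0.08538318909825575}
scene {'fx': 442.0341252423437, 'fy': 442.0341252423437, 'cx': 321.74521090075336, 'cy': 247.69468049811155, 'position': array([1.28859968, 0.43929026, 0.69850769]), 'attitude': array([0.42387821, 0.22917285, 0.39706826, 0.78111706])}
station [([258.3, 208.6, 171.8, 159.7], 0.68), ([260.9, 254.9, 25.4, 52.4], 0.44), ([360.4, 368.5, 18.2, 17.9], 0.17)]
pull_ring [([380.4, 266.5, 25.2, 35.0], 0.55), ([262.5, 
[... 621 characters left out ...]
0146])}
station [([209.9, 176.6, 162.1, 109.1], 0.77)]
pull_ring [([221.0, 206.2, 18.0, 38.7], 0.7)]
ring_grip [([220.2, 203.6, 17.3, 38.5], 0.68)]
funnel_tip [([216.0, 188.7, 155.7, 55.4], 0.73)]
beaker [([396.3, 211.0, 30.2, 27.2], 0.77), ([347.4, 124.5, 27.7, 30.5], 0.62), ([326.9, 179.5, 31.7, 22.7], 0.57)]
dish [([328.6, 227.3, 36.0, 35.7], 0.8), ([157.1, 266.7, 31.4, 70.2], 0.7)]
wrist {'fx': 338.88083294393357, 'fy': 338.88083294393357, 'cx': 316.2522340791026, 'cy': 236.80975864517407, 'position': array([ 0.21762946, -0.58931113,  0.37268571]), 'attitude': array([ 0.77829732, -0.11199985,  0.08782176, -0.61155266])}
station []
pull_ring []
ring_grip []
funnel_tip []
beaker []
dish []
```

View pics/a_scene.png

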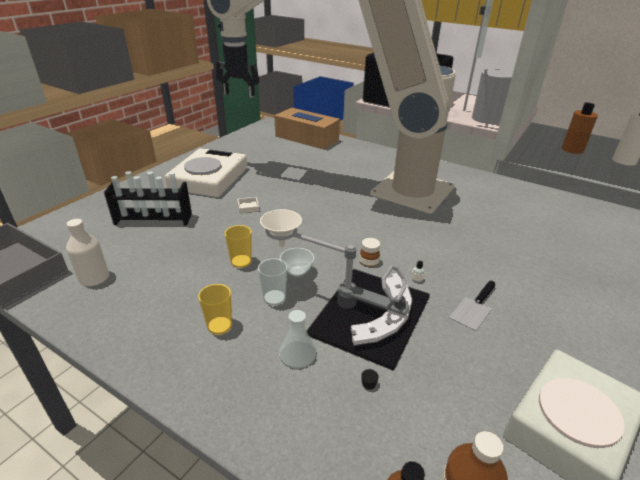

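View pics/a_top.png

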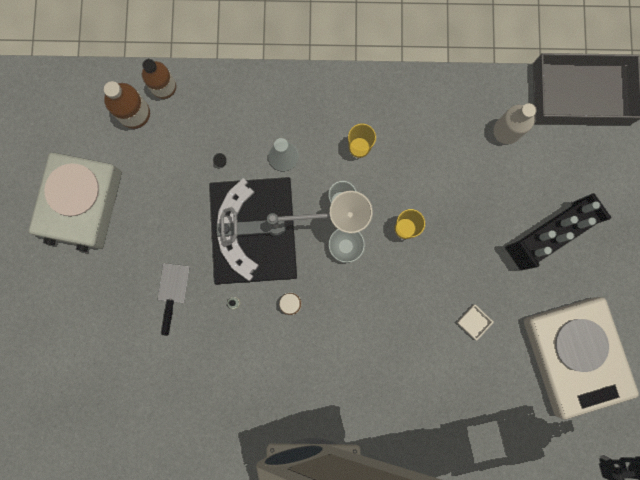

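```bash
python3 - <<'E'
import cv2
a=cv2.imread("pics/a_scene.png")[190:400,190:440]; cv2.imwrite("pics/b_s.png",cv2.resize(a,(714,600),interpolation=cv2.INTER_CUBIC))
a=cv2.imread("pics/a_top.png")[110:350,140:440]; cv2.imwrite("pics/b_t.png",cv2.resize(a,(750,600),interpolation=cv2.INTER_CUBIC))
E
```

```text
(no output)
```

View pics/b_s.png

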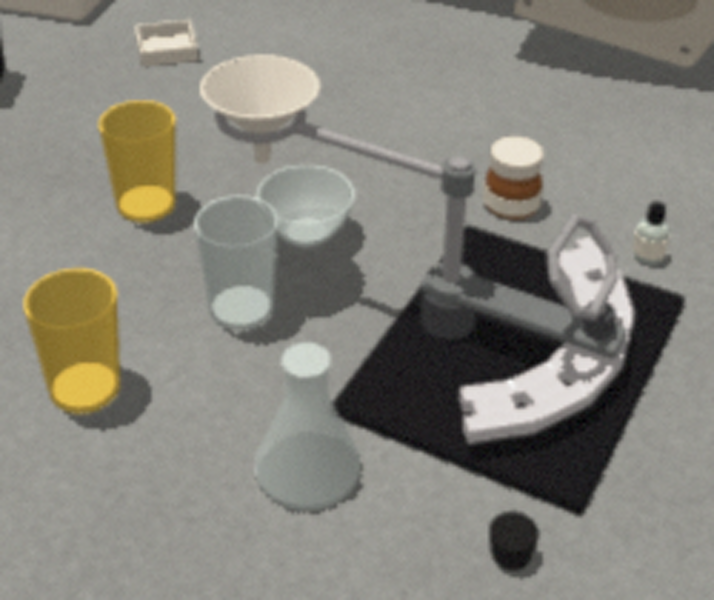

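View pics/b_t.png

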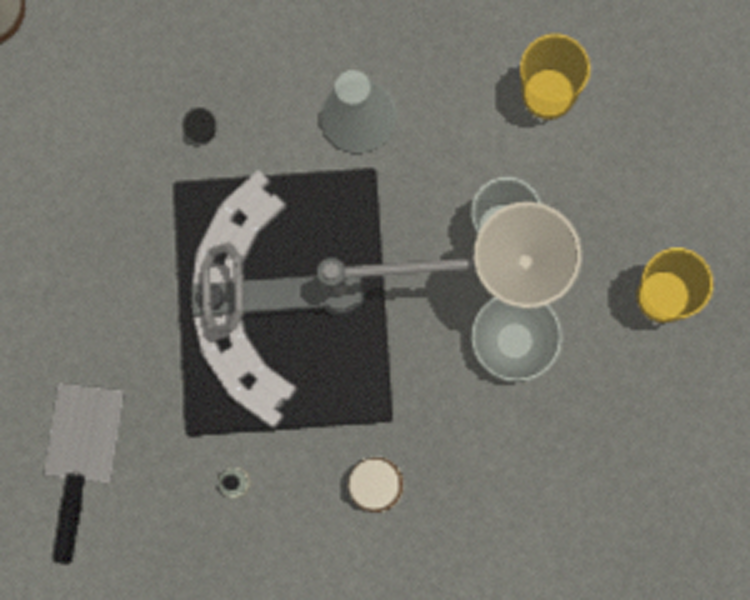

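The station's +x runs to the right in the top image, which is world -y. There are three beaker-shaped things in the top image:
- The clear one at (343,193), beside the funnel and on the far side.
- A yellow one at (361,141).
- A yellow one at (410,223).

The clear one fits the description, and the dish is at (346,246). The beaker is on station +y, so the arm angle must go positive and the ring must move toward the robot (world -x).

Next I'll fit the geometry and look at the hand.

```bash
cat > h.py <<'E'
import numpy as np
from scipy.spatial.transform import Rotation as R
def rot(q): return R.from_quat([q[1],q[2],q[3],q[0]])
def proj(c,P):
    p=rot(c["attitude"]).inv().apply(np.atleast_2d(P)-c["position"])
    return np.stack([c["cx"]+c["fx"]*p[:,0]/-p[:,2], c["cy"]+c["fy"]*(-p[:,1])/-p[:,2]],1)
SC=dict(fx=442.0341252423437,fy=442.0341252423437,cx=321.74521090075336,cy=247.69468049811155,position=np.array([1.28859968,0.43929026,0.69850769]),attitude=[0.42387821,0.22917285,0.39706826,0.78111706])
TP=dict(fx=598.807876842733,fy=598.807876842733,cx=320.71041368194267,cy=236.64642397459957,position=np.array([0.41740641,-0.00737065,1.44951642]),attitude=[0.71104009,0.04325421,-0.04459674,-0.70040146])
E
cat > fit.py <<'E'
from h import *
from scipy.optimize import least_squares
# station pts with unknown base x-offset
T=np.array([(210,183.2),(290.4,177.6),(296.8,278),(214.8,284.4),(272.4,218.4),(239/2.5+140,217/2.5+110),(249/2.5+140,380/2.5+110)])
S=np.array([(354.5,269.8),(429.4,294.3),(393.4,369.6),(308.3,332.1),(350.3,247.7)])
def world(p,P):
    c,s=np.cos(p[2]),np.sin(p[2]); P=np.array(P)
    return np.stack([p[0]+c*P[:,0]-s*P[:,1],p[1]+s*P[:,0]+c*P[:,1],P[:,2]],1)
h=lambda a:(-.12*np.cos(a),-.12*np.sin(a),.04)
def f(p,full=False):
    o=p[3]
    b={(i,j):(o+i*.1,j*.125,.012) for i in(-1,1) for j in(-1,1)}
    tp=[b[-1,1],b[1,1],b[1,-1],b[-1,-1],(0,0,.168),h(-.698),h(.698)]
    sp=[b[1,-1],b[-1,-1],b[-1,1],b[1,1],(0,0,.168)]
    return np.concatenate([(proj(TP,world(p,tp))-T).ravel(),(proj(SC,world(p,sp))-S).ravel()])
r=least_squares(f,[.43,.1,-1.55,-.05],loss="soft_l1"); print(r.x,np.round(f(r.x).reshape(-1,2),1))
p=r.x
for n,P in dict(grip=(-.085,0,.131),low=(-.12,0,.09),fun=(.17,0,.112),rim=(.17,0,.18),bk=(.17*np.cos(.349),.17*np.sin(.349),.0)).items():
    w=world(p,[P]); print(n,np.round(w,4),proj(TP,w).round(1),proj(SC,w).round(1))
E
python3 fit.py
python3 - <<'E'
from station import sensors,cams,robot
print([a for a in dir(robot) if a[0]!='_'],[a for a in dir(cams) if a[0]!='_'],[a for a in dir(sensors) if a[0]!='_'])
import cv2
a=cv2.imread("pics/a_scene.png")[0:110,190:290]; cv2.imwrite("pics/c_s.png",cv2.resize(a,None,fx=5,fy=5,interpolation=cv2.INTER_CUBIC))
E
```

```text
[ 0.61655212  0.09710737 -1.48620167 -0.06021558] [[-1.4 -1.2]
 [-0.1 -1.1]
 [ 0.1  0.4]
 [-1.3 -0.2]
 [-0.3 -0.4]
 [ 0.4  0.3]
 [-0.2 -0.7]
 [-1.5 -2. ]
 [ 0.9 -1.1]
 [ 0.5 -1.8]
 [-3.9 -0.6]
 [ 0.1 -0.9]]
grip [[0.6094 0.1818 0.131 ]] [[235.3 223.2]] [[386.9 273.1]]
low [[0.6064 0.2167 0.09  ]] [[222.5 226.9]] [[400.6 293.6]]
fun [[ 0.6309 -0.0723  0.112 ]] [[349.2 216.7]] [[281.6 245.7]]
rim [[ 0.6309 -0.0723  0.18  ]] [[350.7 211.8]] [[280.6 220.6]]
bk [[ 0.688  -0.0572  0.    ]] [[340.9 200.9]] [[273.7 298.6]]
['PlanningError', 'close_job'] ['capture', 'find_in', 'silhouettes'] ['get_state']
```

View pics/c_s.png

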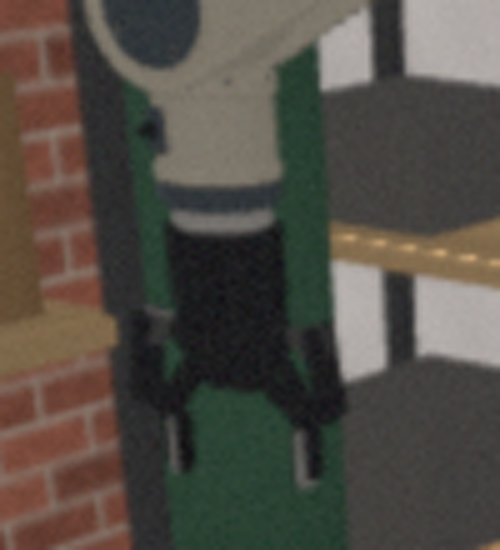

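View pics/a_wrist.png

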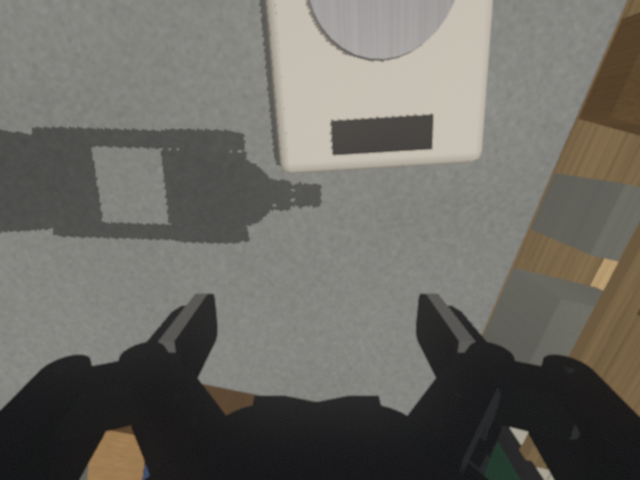

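The interface gives shifts and yaw only, while the ring calls for a tilted finger. I'll raise the hand first and see how the arm behaves near its wrist limit, with the jaws shutting on the way.

Emit:
arm_command(plan=[1, -12, 0, -60, 0, 1, -12, 0, -60, 0, 1, -12, 0, -60, 0, 1, -12, 0, -60, 0, 1, -12, 0, -60, 0, 1, -12, 0, -60, 0, 1, -12, 0, -60, 0, 1, -12, 0, -60, 0])

```text
time_s: 2.05
tool_pos: [0.054, -0.6291, 0.7169]
eef_rot: [-0.005, 0.993, 0.12, -0.0]
wrist_force: [-0.1, -1.4, 0.6]
finger_gap: -0.0
```

```bash
cat > st.py <<'E'
from station import sensors
from h import *
s=sensors.get_state(); r=rot(s["eef_rot"]).as_matrix()
print("t",round(s["time_s"],3),"q",s["q"].round(3),"p",s["tool_pos"].round(4),"gap",round(s["finger_gap"],4))
print("R cols x",r[:,0].round(3),"y",r[:,1].round(3),"z",r[:,2].round(3),"F",s["wrist_force"].round(1),"T",s["ft_torque"].round(2))
open("log.txt","a").write(repr((list(s["q"]),list(s["tool_pos"]),list(s["eef_rot"])))+"\n")
E
python3 st.py
```

```text
t 2.05 q [-1.503e+00  3.140e-01  7.450e-01 -2.000e-03  2.093e+00 -1.750e-01] p [ 0.054  -0.6291  0.7169] gap -0.0
R cols x [0.971 0.239 0.   ] y [ 0.239 -0.971 -0.01 ] z [-0.002  0.01  -1.   ] F [-0.1 -1.4  0.6] T [-0.02  0.01 -0.  ]
```

Emit:
arm_command(plan=[1, 0, 0, -60, 0, 1, 0, 0, -60, 0, 1, 0, 0, -60, 0, 1, 0, 0, -60, 0])

```text
time_s: 2.55
tool_pos: [0.0499, -0.591, 0.8769]
eef_rot: [0.009, 0.993, 0.12, -0.001]
wrist_force: [0.0, -0.0, -1.1]
finger_gap: -0.0003
```

```bash
python3 st.py
```

```text
t 2.55 q [-1.506e+00  4.800e-01  9.100e-02 -2.000e-03  2.552e+00 -1.770e-01] p [ 0.0499 -0.591   0.8769] gap -0.0003
R cols x [ 0.971  0.238 -0.004] y [ 0.238 -0.971  0.018] z [ 0.    -0.018 -1.   ] F [ 0.  -0.  -1.1] T [-0.01 -0.03 -0.  ]
```

Emit:
arm_command(plan=[1, 0, -40, -40, 0, 1, 0, -40, -40, 0, 1, 0, -40, -40, 0, 1, 0, -40, -40, 0])

```text
time_s: 3.05
tool_pos: [0.0105, -0.417, 0.9858]
eef_rot: [0.052, 0.991, 0.12, -0.006]
wrist_force: [-0.5, 0.3, 0.4]
finger_gap: 0.0001
```

```bash
python3 st.py
```

```text
t 3.05 q [-1.575  0.263  0.086  0.004  2.687 -0.242] p [ 0.0105 -0.417   0.9858] gap 0.0001
R cols x [ 0.971  0.238 -0.024] y [ 0.239 -0.966  0.102] z [ 0.001 -0.105 -0.995] F [-0.5  0.3  0.4] T [0.05 0.03 0.01]
```

Good. At the wrist limit the arm keeps position and gives up orientation, so the tilt builds up outward, which is the direction I need. I'll fit the kinematics so I can plan this safely.

```bash
cat >> log.txt <<'E'
([-1.35000286,0.423892492,1.63072010,0,1.08863007,-0.0190312879],[0.14834086,-0.6065464,0.23050164],[-8.21431019e-04,9.92819170e-01,1.19621970e-01,-7.69624575e-05])
E
cat > kin.py <<'E'
from h import *
from scipy.optimize import least_squares
# chain: Rz(q1) trans(a,c,h) Ry(q2) trans(e1,0,L1) Ry(q3) trans(e,0,0) Rz(q4) z L2 Ry(q5) z d, Rz(s*q6+o)
def fk(q,k):
    a,c,h,L1,e,L2,d,s4,s6,o=k
    A=R.from_euler
    R1=A('z',q[0]);p=R1.apply([a,c,h]);R2=R1*A('y',q[1]);p=p+R2.apply([0,0,L1])
    R3=R2*A('y',q[2]);p=p+R3.apply([e,0,L2]);R4=R3*A('z',s4*q[3]);R5=R4*A('y',q[4])
    p=p+R5.apply([0,0,d]);return p,R5*A('z',s6*q[5]+o)
def load(): return [eval(l) for l in open('log.txt')]
def fit(s4=1,s6=1,verbose=True):
    D=load()
    def f(k):
        kk=list(k[:7])+[s4,s6,k[7]];out=[]
        for q,p,r in D:
            P,Q=fk(q,kk);out+=list((P-p)*1000);out+=list((Q.inv()*rot(r)).as_rotvec()*100)
        return np.array(out+list((np.array(k[:7])-x0[:7])*0.3))
    x0=np.array([.0,0.011,.4,.45,0,.45,.25,0])
    b=None
    for o in (0,1.57,3.14,-1.57):
        x0[7]=o;r=least_squares(f,x0)
        if b is None or r.cost<b.cost:b=r
    if verbose: print(s4,s6,b.cost,b.x.round(4))
    return list(b.x[:7])+[s4,s6,b.x[7]],b.cost
if __name__=="__main__":
    for s6 in(1,-1):
        k,c=fit(1,s6)
        for q,p,r in load():
            P,Q=fk(q,k);print(((P-p)*1000).round(1),(Q.inv()*rot(r)).as_rotvec().round(3))
E
python3 kin.py
```

```text
1 1 0.0013691844841249722 [0.     0.0119 0.3124 0.5631 0.0775 0.4849 0.301  1.5708]
[ 0.  0. -0.] [-0.  0. -0.]
[0. 0. 0.] [-0.  0. -0.]
[ 0. -0. -0.] [-0.  0. -0.]
[-0. -0.  0.] [-0.  0.  0.]
1 -1 537.9277394307859 [0.     0.0119 0.3124 0.5631 0.0775 0.4849 0.301  1.2646]
[ 0.  0. -0.] [-0.     0.    -0.043]
[0. 0. 0.] [-0.     0.    -0.047]
[ 0. -0. -0.] [-0.     0.    -0.178]
[-0. -0.  0.] [-0.     0.     0.268]
```

The kinematic fit is exact. Next I'll find reachable joint solutions at the ring with the tilted tool, and simulate the tilting manoeuvre.

```bash
cat > ik.py <<'E'
from kin import *
K,_=fit(1,1,False)
lo=np.array([-3,-.9,.095,-1.31,.11,-2.54]);hi=np.array([3,2.11,2.58,4.45,2.685,2.54])
def ik(p,Rm,q0,w=1.0):
    def f(q):
        P,Q=fk(q,K);return np.r_[(P-p)*10,(Q.inv()*Rm).as_rotvec()*w]
    return least_squares(f,np.clip(q0,lo+1e-6,hi-1e-6),bounds=(lo,hi))
def frame(th,az,upx=True,roll=0):
    # tool z: tilt th from down toward azimuth az ; x up
    z=np.array([np.sin(th)*np.cos(az),np.sin(th)*np.sin(az),-np.cos(th)])
    x=np.array([np.cos(th)*np.cos(az),np.cos(th)*np.sin(az),np.sin(th)])*(1 if upx else -1)
    return R.from_matrix(np.stack([x,np.cross(z,x),z],1))*R.from_euler('z',roll)
if __name__=="__main__":
    rng=np.random.default_rng(0)
    for th in (.7,.87):
      for up in (True,False):
        seen=[]
        for _ in range(60):
            r=ik(np.array([.609,.175,.115]),frame(th,-1.486,up),rng.uniform(lo,hi))
            if r.cost<1e-8 and not any(np.allclose(r.x,s,atol=.02) for s in seen): seen.append(r.x)
        print(th,up,[s.round(2).tolist() for s in seen])
E
python3 ik.py
```

```text
0.7 True [[0.54, 0.75, 1.54, -0.65, 1.27, -2.35]]
0.7 False [[0.54, 0.75, 1.54, -0.65, 1.27, 0.79]]
0.87 True [[0.58, 0.82, 1.5, -0.75, 1.4, -2.28]]
0.87 False [[0.58, 0.82, 1.5, -0.75, 1.4, 0.86]]
```

Emit:
arm_command(plan=[1, 12, -48, -8, 0, 1, 12, -48, -10, 0, 1, 12, -48, -13, 0])

```text
time_s: 3.42
tool_pos: [0.0107, -0.255, 1.0055]
eef_rot: [0.065, 0.991, 0.119, -0.007]
wrist_force: [-0.1, 0.3, 0.8]
finger_gap: -0.0001
```

```bash
python3 st.py; python3 -c "
from ik import *
for q2,q3 in((.1,.15),(-.2,.17),(-.4,.18),(-.6,.2)):
    P,Q=fk([-1.575,q2,q3,0,2.68,-.24],K);print(P.round(3),Q.as_matrix()[:,2].round(3))"
```

```text
t 3.425 q [-1.578 -0.041  0.391  0.004  2.662 -0.243] p [ 0.0107 -0.255   1.0055] gap -0.0001
R cols x [ 0.971  0.236 -0.03 ] y [ 0.238 -0.963  0.126] z [ 0.001 -0.13  -0.992] F [-0.1  0.3  0.8] T [ 0.05 -0.02 -0.01]
[ 0.011 -0.315  1.029] [-0.001 -0.21  -0.978]
[ 0.012 -0.093  1.086] [-0.002 -0.472 -0.882]
[0.012 0.06  1.087] [-0.003 -0.63  -0.777]
[0.013 0.207 1.058] [-0.003 -0.759 -0.651]
```

Emit:
arm_command(plan=[1, 12, -48, -35, 0, 1, 12, -45, -39, 0, 1, 12, -42, -43, 0])

```text
time_s: 3.8
tool_pos: [0.0149, -0.1092, 1.0181]
eef_rot: [0.111, 0.987, 0.118, -0.013]
wrist_force: [0.1, 0.6, -0.1]
finger_gap: -0.0
```

```bash
python3 st.py
```

```text
t 3.8 q [-1.508 -0.257  0.486 -0.03   2.687 -0.204] p [ 0.0149 -0.1092  1.0181] gap -0.0
R cols x [ 0.972  0.23  -0.052] y [ 0.236 -0.947  0.217] z [ 0.001 -0.223 -0.975] F [ 0.1  0.6 -0.1] T [ 0.11 -0.    0.03]
```

Emit:
arm_command(plan=[1, 10, -41, -46, 0, 1, 10, -40, -48, 0, 1, 10, -38, -50, 0])

```text
time_s: 4.18
tool_pos: [0.0102, 0.0053, 1.0146]
eef_rot: [0.172, 0.978, 0.119, -0.014]
wrist_force: [-0.6, -0.5, -0.1]
finger_gap: -0.0
```

```bash
python3 st.py
```

```text
t 4.175 q [-1.519 -0.433  0.539 -0.011  2.687 -0.2  ] p [0.0102 0.0053 1.0146] gap -0.0
R cols x [ 0.971  0.227 -0.069] y [ 0.237 -0.912  0.334] z [ 0.013 -0.341 -0.94 ] F [-0.6 -0.5 -0.1] T [ 0.16  0.03 -0.02]
```

Emit:
arm_command(plan=[1, 9, -38, -46, 0, 1, 9, -36, -48, 0, 1, 9, -34, -50, 0, 1, 9, -32, -51, 0, 1, 9, -30, -52, 0])

```text
time_s: 4.8
tool_pos: [0.0079, 0.1672, 0.9901]
eef_rot: [0.28, 0.953, 0.116, -0.02]
wrist_force: [-0.7, 0.6, 0.1]
finger_gap: -0.0001
```

```bash
python3 st.py
```

```text
t 4.8 q [-1.534 -0.672  0.557  0.016  2.687 -0.19 ] p [0.0079 0.1672 0.9901] gap -0.0001
R cols x [ 0.972  0.21  -0.103] y [ 0.233 -0.816  0.529] z [ 0.027 -0.538 -0.843] F [-0.7  0.6  0.1] T [0.32 0.03 0.03]
```

Emit:
arm_command(plan=[1, 2, -5, -60, 0, 1, 2, -5, -60, 0, 1, 2, -5, -60, 0, 1, 2, -5, -60, 0])

```text
time_s: 5.3
tool_pos: [0.0049, 0.2236, 1.0163]
eef_rot: [0.373, 0.921, 0.113, -0.024]
wrist_force: [-1.1, -0.7, 0.7]
finger_gap: 0.0001
```

```bash
python3 st.py
```

```text
t 5.3 q [-1.527 -0.686  0.375  0.021  2.687 -0.178] p [0.0049 0.2236 1.0163] gap 0.0001
R cols x [ 0.973  0.19  -0.129] y [ 0.227 -0.696  0.681] z [ 0.04  -0.692 -0.721] F [-1.1 -0.7  0.7] T [ 0.28 -0.01  0.06]
```

Emit:
arm_command(plan=[1, 2, -5, -60, 0, 1, 2, -5, -60, 0])

```text
time_s: 5.55
tool_pos: [0.003, 0.2583, 1.0183]
eef_rot: [0.413, 0.903, 0.112, -0.026]
wrist_force: [-0.2, -0.9, -0.0]
finger_gap: 0.0001
```

```bash
python3 st.py; cat > sim.py <<'E'
# simulate straight TCP waypoints from the present state, keep/track orientation; report joints
from ik import *
import sys
def run(q,Rt0,wps,n=12):
    p,Q=fk(q,K);out=[]
    for (pt,Rt) in wps:
        rel=(Q.inv()*Rt).as_rotvec();p0,Q0=p,Q
        for i in range(1,n+1):
            r=ik(p0+(pt-p0)*i/n,Q0*R.from_rotvec(rel*i/n),q); 
            if r.cost>1e-6: print("  miss",i,r.cost)
            d=abs(r.x-q).max();q=r.x
            if d>.4: print("  jump",i,d.round(2))
        p,Q=fk(q,K);print(p.round(3),q.round(2))
    return q
if __name__=="__main__":
    from station import sensors
    s=sensors.get_state();q=s["q"];p,Q=fk(q,K)
    t=Q.as_matrix()[:,2];th=np.arccos(-t[2]);az=np.arctan2(t[1],t[0]);print("tilt",th,az)
    F=frame(th,az)
    print("yaw needed deg",np.degrees((Q.inv()*F).as_rotvec()).round(1))
    A=np.array
    run(q,Q,[(A([.01,-.15,1.0]),Q),(A([.02,-.45,.75]),Q),(A([.3,-.4,.6]),Q*R.from_euler('z',.5*(Q.inv()*F).as_rotvec()[2])),(A([.55,-.1,.5]),F),(A([.6,.3,.4]),F),(A([.6,.3,.22]),F),(A([.609,.175,.115]),F)])
E
python3 sim.py
```

```text
t 5.55 q [-1.524 -0.71   0.31   0.024  2.688 -0.173] p [0.003  0.2583 1.0183] gap 0.0001
R cols x [ 0.974  0.18  -0.139] y [ 0.223 -0.634  0.741] z [ 0.046 -0.752 -0.657] F [-0.2 -0.9 -0. ] T [ 0.38 -0.   -0.  ]
tilt 0.8535172249359101 -1.510087141968095
yaw needed deg [  0.    0.  100.6]
[ 0.01 -0.15  1.  ] [-1.37 -0.61  0.98 -0.12  1.92 -0.13]
  miss 3 0.0008293866592229675
  jump 4 0.85
[ 0.02 -0.45  0.75] [-1.6  -0.46  1.6   0.07  1.15 -0.27]
[ 0.3 -0.4  0.6] [-0.58 -0.28  1.8  -0.73  1.14  1.77]
  miss 5 2.4110796341627046e-06
  miss 6 0.005286689881568737
  miss 7 0.02078815875027166
  miss 8 0.046479377493305066
  miss 9 0.0821548928444287
  miss 10 0.12746599774706305
  miss 11 0.18194381527839024
  miss 12 0.24500769179908444
[ 0.55  -0.11   0.505] [ 0.01  0.04  1.58 -0.44  1.37  2.54]
  miss 1 0.0061096649957747785
  miss 2 0.024317831421741983
  miss 3 0.054329567284582415
  miss 4 0.09570554104071832
  miss 5 0.14787154285060974
  miss 6 0.21012221678142928
  miss 7 0.28160436912173564
  miss 8 0.3612445997122853
  miss 9 0.4475182940192602
  miss 10 0.5376913382405129
  
[... 257 characters left out ...]
.17030852875946204
  miss 6 0.24326186801740082
  miss 7 0.32810795768370554
  miss 8 0.4239821384509743
  miss 9 0.5292754086716869
  miss 10 0.6400886703309278
  miss 11 0.7427830539301167
  jump 11 0.41
  miss 12 0.7953536465858791
  jump 12 0.75
[0.603 0.287 0.216] [0.36 0.38 1.79 0.24 0.64 2.54]
  miss 1 0.00419648454615504
  miss 2 0.016808510526578745
  miss 3 0.03786319806565622
  miss 4 0.06737639856253952
  miss 5 0.1053478879879026
  miss 6 0.15175264024051074
  miss 7 0.20652434538819597
  miss 8 0.26952171071039904
  miss 9 0.3404503492315779
  miss 10 0.41863978753771147
  miss 11 0.5020532354223927
  miss 12 0.589724671087668
[0.607 0.166 0.108] [0.22 0.49 2.04 0.45 0.11 2.54]
```

```bash
cat > sim2.py <<'E'
from sim import *
q=np.array([-1.524,-.71,.31,.024,2.685,-.173]);p,Q=fk(q,K);t=Q.as_matrix()[:,2]
th=np.arccos(-t[2]);az=np.arctan2(t[1],t[0])
F=frame(th,az,False);y=(Q.inv()*F).as_rotvec();print(np.degrees(y))
A=np.array
w=[(.0119,0,1.1,0),(.03,-.35,1.0,0),(.35,-.3,.85,.5),(.5,0,.75,1),(.57,.35,.6,1),(.6,.5,.45,1),(.589,.41,.32,1)]
run(q,Q,[(A(v[:3])+.301*t,Q*R.from_rotvec(y*v[3])) for v in w])
E
python3 sim2.py
```

```text
[ 4.74363860e-15 -3.44991898e-15 -7.93791977e+01]
[ 0.026 -0.227  0.903] [-1.57 -0.67  1.3   0.05  1.65 -0.22]
[ 0.044 -0.577  0.803] [-1.52 -0.22  1.34  0.01  1.16 -0.19]
[ 0.364 -0.527  0.653] [-0.73 -0.05  1.52 -0.64  1.09  0.03]
[ 0.514 -0.227  0.553] [-0.02  0.04  1.63 -0.86  1.44  0.02]
[0.584 0.123 0.403] [ 0.53  0.43  1.46 -0.74  1.69  0.55]
[0.614 0.273 0.253] [ 0.68  0.74  1.28 -0.67  1.68  0.74]
[0.603 0.183 0.123] [ 0.59  0.81  1.49 -0.72  1.42  0.86]
```

Emit:
arm_command(plan=[1, -6, 28, 55, 0, 1, -6, 28, 55, 0, 1, -6, 28, 55, 0, 1, -6, 28, 55, 0, 1, -6, 28, 55, 0, 1, -6, 28, 55, 0, 1, -6, 28, 55, 0, 1, -6, 28, 55, 0])

```text
time_s: 6.55
tool_pos: [0.0266, -0.2168, 0.9229]
eef_rot: [0.44, 0.891, 0.111, -0.027]
wrist_force: [0.4, 0.1, 0.8]
finger_gap: -0.0003
```

```bash
python3 st.py; cat > d.py <<'E'
import sys
from station import sensors
from h import *
s=sensors.get_state(); r=rot(s["eef_rot"])
for a in sys.argv[1:]:
    d=np.array(eval(a))-s["tool_pos"]; print(a,"tool mm",(r.inv().apply(d)*1000).round(1),"norm",round(np.linalg.norm(d)*1000))
E
python3 d.py "(.044,-.577,.803)"
```

```text
t 6.55 q [-1.566 -0.686  1.279  0.045  1.635 -0.218] p [ 0.0266 -0.2168  0.9229] gap -0.0003
R cols x [ 0.974  0.174 -0.146] y [ 0.222 -0.588  0.778] z [ 0.049 -0.79  -0.611] F [0.4 0.1 0.8] T [0.38 0.   0.03]
(.044,-.577,.803) tool mm [-28.  122.2 358.7] norm 380
```

Emit:
arm_command(plan=[1, -5, 20, 59, 0, 1, -5, 20, 59, 0, 1, -5, 20, 59, 0, 1, -5, 20, 59, 0, 1, -5, 20, 59, 0])

```text
time_s: 7.18
tool_pos: [0.0384, -0.5146, 0.8274]
eef_rot: [0.445, 0.888, 0.11, -0.028]
wrist_force: [-0.7, 0.1, 0.1]
finger_gap: -0.0001
```

```bash
python3 st.py; python3 d.py "(.364,-.527,.653)"  "(.514,-.227,.553)"
```

```text
t 7.175 q [-1.528 -0.338  1.408  0.016  1.148 -0.203] p [ 0.0384 -0.5146  0.8274] gap -0.0001
R cols x [ 0.974  0.171 -0.147] y [ 0.22  -0.58   0.785] z [ 0.049 -0.797 -0.602] F [-0.7  0.1  0.1] T [ 0.3  -0.02 -0.06]
(.364,-.527,.653) tool mm [340.7 -57.9 130.8] norm 370
(.514,-.227,.553) tool mm [ 552.8 -277.2  -40.8] norm 620
```

Emit:
arm_command(plan=[1, 57, -10, 22, 0, 1, 57, -10, 22, 0, 1, 57, -10, 22, 0, 1, 57, -10, 22, 0, 1, 57, -10, 22, 0, 1, 57, -10, 22, 0])

```text
time_s: 7.92
tool_pos: [0.3654, -0.5327, 0.6469]
eef_rot: [0.447, 0.888, 0.105, -0.029]
wrist_force: [-1.2, -0.2, 0.7]
finger_gap: -0.0003
```

```bash
python3 st.py; cat > rows.py <<'E'
import sys
from station import sensors
from h import *
tgt,yaw,n=np.array(eval(sys.argv[1])),float(sys.argv[2]),int(sys.argv[3])
s=sensors.get_state(); r=rot(s["eef_rot"]);d=(tgt-s["tool_pos"])/n*1000
print("norm/row",np.linalg.norm(d))
for i in range(n):
    print(r.inv().apply(d).round(0)); r=r*R.from_euler('z',yaw,degrees=True)
E
python3 rows.py "(.52,-.2,.55)" -10 8
```

```text
t 7.925 q [-0.717 -0.055  1.564 -0.739  1.025  0.813] p [ 0.3654 -0.5327  0.6469] gap -0.0003
R cols x [ 0.976  0.159 -0.145] y [ 0.212 -0.579  0.788] z [ 0.041 -0.8   -0.599] F [-1.2 -0.2  0.7] T [ 0.37  0.   -0.02]
norm/row 47.430106954201605
[ 27. -30. -25.]
[ 32. -24. -25.]
[ 36. -18. -25.]
[ 38. -12. -25.]
[ 40.  -5. -25.]
[ 40.   2. -25.]
[ 39.   9. -25.]
[ 37.  16. -25.]
```

Emit:
arm_command(plan=[1, 27, -30, -25, -10, 1, 32, -24, -25, -10, 1, 36, -18, -25, -10, 1, 38, -12, -25, -10, 1, 40, -5, -25, -10, 1, 40, 2, -25, -10, 1, 39, 9, -25, -10, 1, 37, 16, -25, -10])

```text
time_s: 8.93
tool_pos: [0.5222, -0.1891, 0.542]
eef_rot: [0.318, 0.598, 0.666, -0.314]
wrist_force: [0.1, 0.6, 1.0]
finger_gap: -0.0
```

```bash
python3 st.py; python3 rows.py "(.60,.29,.27)" 0 9
```

```text
t 8.925 q [ 0.077  0.076  1.648 -0.93   1.492  0.085] p [ 0.5222 -0.1891  0.542 ] gap -0.0
R cols x [-0.084  0.596 -0.798] y [ 0.995  0.089 -0.038] z [ 0.048 -0.798 -0.601] F [0.1 0.6 1. ] T [0.37 0.01 0.  ]
norm/row 61.8280702131585
[ 55.  14. -24.]
[ 55.  14. -24.]
[ 55.  14. -24.]
[ 55.  14. -24.]
[ 55.  14. -24.]
[ 55.  14. -24.]
[ 55.  14. -24.]
[ 55.  14. -24.]
[ 55.  14. -24.]
```

Emit:
arm_command(plan=[1, 55, 14, -24, 0, 1, 55, 14, -24, 0, 1, 55, 14, -24, 0, 1, 55, 14, -24, 0, 1, 55, 14, -24, 0, 1, 55, 14, -24, 0, 1, 55, 14, -24, 0, 1, 55, 14, -24, 0])

```text
time_s: 9.93
tool_pos: [0.5901, 0.2456, 0.303]
eef_rot: [0.32, 0.598, 0.667, -0.307]
wrist_force: [-0.7, -0.4, 0.2]
finger_gap: 0.0003
```

```bash
python3 st.py; python3 - <<'E'
from station import sensors,cams,robot
import cv2,pickle
for n in ("wrist","scene"):
    c=cams.capture(n); cv2.imwrite(f"pics/d_{n}.png",c["image"][:,:,::-1]); pickle.dump(c,open(f"d_{n}.pkl","wb"))
    print(n,c["position"],c["attitude"])
    print([(r["bbox"],round(r["score"],2)) for r in cams.find_in("pull_ring",n)])
E
```

```text
t 9.925 q [ 0.687  0.653  1.352 -0.721  1.731  0.686] p [0.5901 0.2456 0.303 ] gap 0.0003
R cols x [-0.079  0.602 -0.795] y [ 0.995  0.095 -0.026] z [ 0.06  -0.793 -0.606] F [-0.7 -0.4  0.2] T [ 0.38  0.05 -0.04]
wrist [0.57534314 0.40266049 0.33110139] [ 0.82236674 -0.56685213 -0.01624727  0.04612629]
[([285.5, 23.9, 104.9, 86.6], 0.57), ([155.0, 64.7, 48.9, 66.3], 0.39)]
scene [1.28859968 0.43929026 0.69850769] [0.42387821 0.22917285 0.39706826 0.78111706]
[([259.1, 212.2, 149.5, 104.9], 0.7), ([382.6, 264.3, 21.6, 39.3], 0.59), ([235.4, 194.4, 23.7, 18.0], 0.4)]
```

View pics/d_wrist.png

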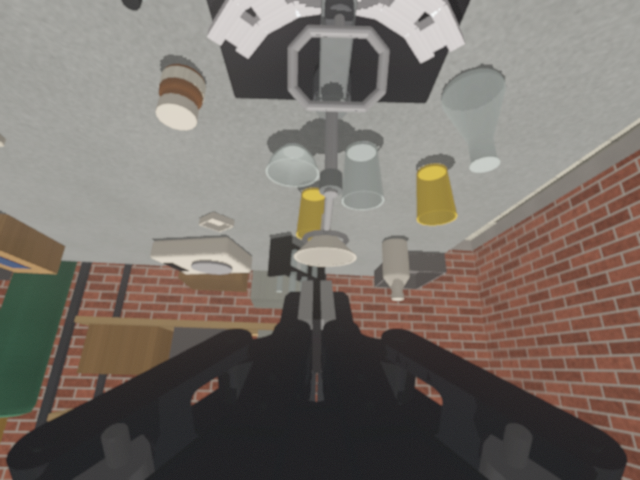

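View pics/d_scene.png

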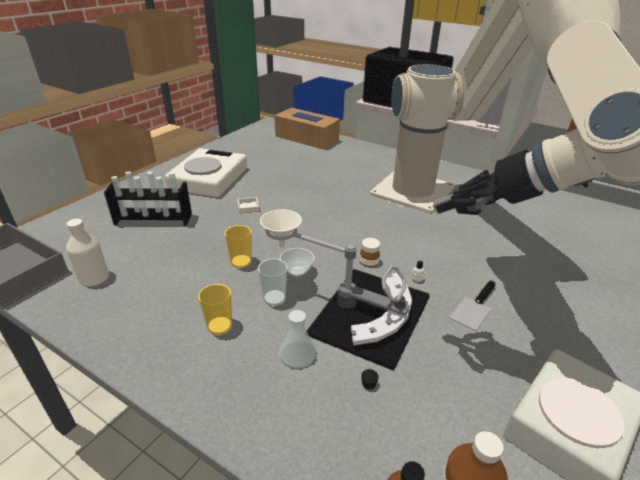

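The wrist image is upside down. The ring is centred near (338,67) with its upper crossbar at about row 106. The clear tall beaker is at (362,175), the dish at (293,165), and the yellow beakers at (436,195) and (312,212). I'll enlarge the crop to confirm the beaker and refine the ring's position.

```bash
python3 - <<'E'
import cv2
a=cv2.imread("pics/d_wrist.png")
cv2.imwrite("pics/e_w.png",cv2.resize(a[0:215,200:480],(781,600),interpolation=cv2.INTER_CUBIC))
a=cv2.imread("pics/a_top.png")[180:270,200:300]; cv2.imwrite("pics/e_t.png",cv2.resize(a,None,fx=6,fy=6,interpolation=cv2.INTER_CUBIC))
E
```

```text
(no output)
```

View pics/e_w.png

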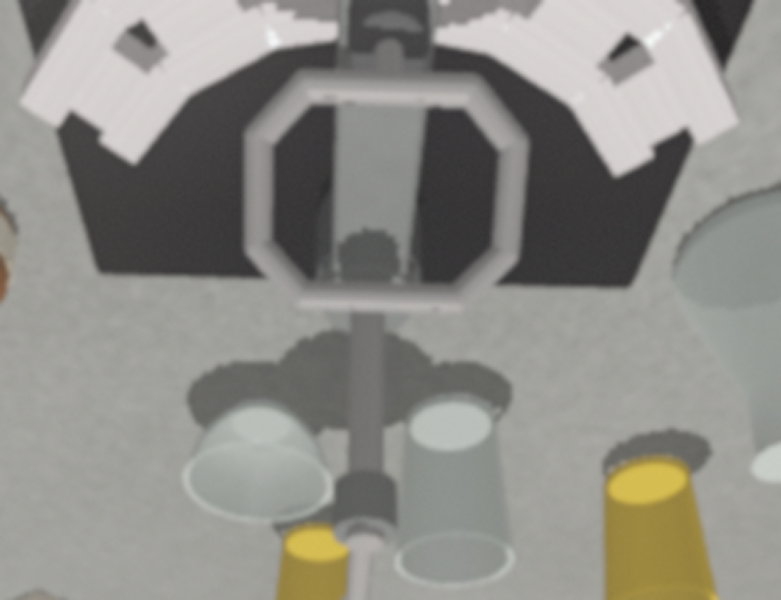

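View pics/e_t.png

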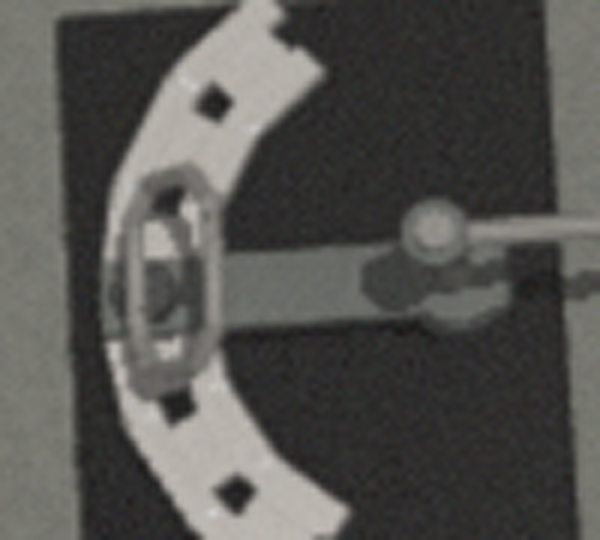

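```bash
cat > fit2.py <<'E'
from h import *
import pickle
from scipy.optimize import least_squares
W=pickle.load(open("d_wrist.pkl","rb"))
def world(p,P):
    c,s=np.cos(p[2]),np.sin(p[2]); P=np.array(P,float).reshape(-1,3)
    return np.stack([p[0]+c*P[:,0]-s*P[:,1],p[1]+s*P[:,0]+c*P[:,1],P[:,2]],1)
h=lambda a:(-.12*np.cos(a),-.12*np.sin(a),.04)
ring=[(-.085,0,.131),(-.12,0,.09),(-.1025,.036,.1105),(-.1025,-.036,.1105)]
wp=ring+[(.04,.125,.012),(.04,-.125,.012)]
WI=np.array([(336.2,106.8),(340.9,31.5),(383.2,68),(292.8,68),(426.5,102.5),(235.1,97.5)])
t=lambda x,y:(200+x/6,180+y/6)
TI=np.array([t(435,230),t(213,102),t(235,493),t(178,405),t(211,285),t(138,300)])
tp=[(0,0,.168),h(-.698),h(.698),h(.349),ring[0],ring[1]]
def f(p): return np.concatenate([(proj(W,world(p,wp))-WI).ravel(),(proj(TP,world(p,tp))-TI).ravel()])
r=least_squares(f,[.61,.1,-1.5],loss="soft_l1");p=r.x
print(p.round(4));print(f(p).reshape(-1,2).round(1))
for n,P in dict(grip=(-.085,0,.131),low=(-.12,0,.09),mid=(-.1025,0,.1105)).items():
    w=world(p,P);print(n,w.round(4),"scene",proj(SC,w).round(1))
# direct triangulation of crossbar & lower bar from wrist+top
for P0,a,b in(((-.085,0,.131),WI[0],TI[4]),((-.12,0,.09),WI[1],TI[5])):
    g=lambda x:np.r_[(proj(W,x)[0]-a),(proj(TP,x)[0]-b)]
    q=least_squares(g,world(p,P0)[0]);print("tri",q.x.round(4),q.fun.round(1))
np.save("pose.npy",p)
E
python3 fit2.py
```

```text
[ 0.6151  0.0983 -1.4839]
[[ 0.3 -0.8]
 [-1.3 -0.6]
 [ 0.1  2.9]
 [-0.   0.6]
 [ 1.1  2.1]
 [-1.   2.1]
 [-0.9  0.4]
 [-0.1  0.8]
 [-0.2 -0.1]
 [-0.4 -0. ]
 [-0.4 -3.6]
 [-1.  -2.4]]
grip [[0.6077 0.183  0.131 ]] scene [[387.8 272.9]]
low [[0.6047 0.2179 0.09  ]] scene [[401.5 293.4]]
mid [[0.6062 0.2004 0.1105]] scene [[394.7 283.2]]
tri [0.6067 0.182  0.1308] [-1.1 -0.2  0.  -3.1]
tri [0.6054 0.2157 0.0876] [-0.8 -0.2  0.1 -2.5]
```

The two views agree: the crossbar is at (0.607, 0.182, 0.131) and the lower bar at z of about 0.088-0.090. Now I'll move to the pre-entry point on the ring's normal.

```bash
python3 rows.py "(.602,.2555,.153)" 0 3; python3 d.py "(.602,.2555,.153)"
```

```text
norm/row 50.18894324733942
[42.  6. 27.]
[42.  6. 27.]
[42.  6. 27.]
(.602,.2555,.153) tool mm [124.7  17.6  82.5] norm 151
```

Emit:
arm_command(plan=[1, 42, 6, 27, 0, 1, 42, 6, 27, 0, 1, 41, 6, 28, 0, 1, 3, 0, 3, 0])

```text
time_s: 10.62
tool_pos: [0.6064, 0.2533, 0.1533]
eef_rot: [0.321, 0.602, 0.666, -0.303]
wrist_force: [-0.8, 0.2, 0.6]
finger_gap: 0.0001
```

```bash
python3 st.py; cat > look.py <<'E'
import sys,cv2,pickle
from station import cams
tag=sys.argv[1]
for n in sys.argv[2:]:
    c=cams.capture(n);pickle.dump(c,open(f"{tag}_{n}.pkl","wb"));im=c["image"][:,:,::-1]
    if n=="scene": im=cv2.resize(im[180:400,230:500],(736,600),interpolation=cv2.INTER_CUBIC)
    cv2.imwrite(f"pics/{tag}_{n}.png",im)
E
python3 look.py f wrist scene; python3 d.py "(.606,.2004,.1105)" "(.608,.178,.0935)"
```

```text
t 10.625 q [ 0.681  0.844  1.361 -0.712  1.57   0.823] p [0.6064 0.2533 0.1533] gap 0.0001
R cols x [-0.07   0.606 -0.792] y [ 0.996  0.093 -0.017] z [ 0.063 -0.79  -0.61 ] F [-0.8  0.2  0.6] T [0.4  0.04 0.06]
(.606,.2004,.1105) tool mm [ 3.9 -6.3 70.9] norm 71
(.608,.178,.0935) tool mm [ 3.6 -6.2 99.1] norm 99
```

View pics/f_wrist.png

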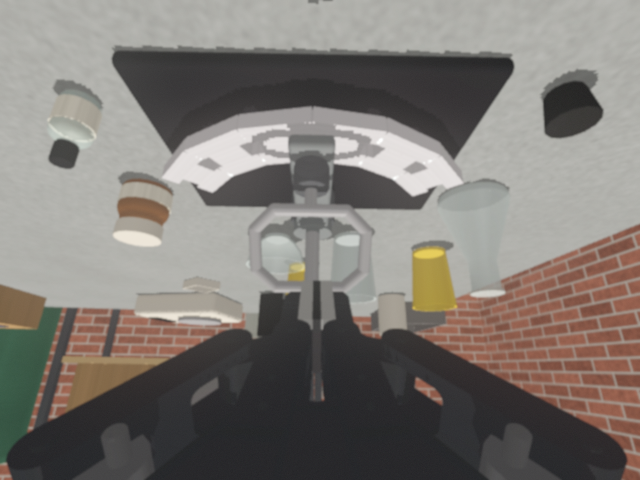

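View pics/f_scene.png

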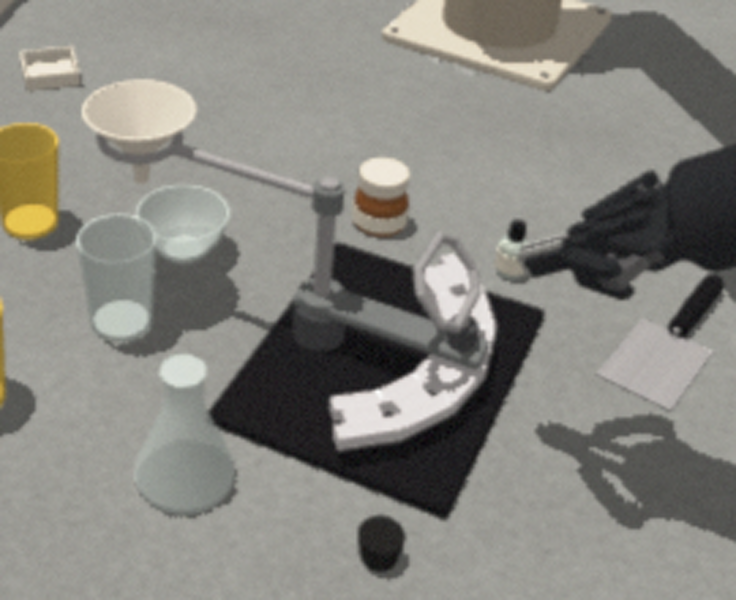

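```bash
cat > fit3.py <<'E'
from fit2 import *
F=pickle.load(open("f_wrist.pkl","rb"))
FI=np.array([(312,287.5),(310,211),(368,249),(253,248)])
print("pred err with old pose",(proj(F,world(p,ring))-FI).round(1).tolist())
pts=[]
for P0,a,b in zip(ring,WI,FI):
    g=lambda x:np.r_[(proj(W,x)[0]-a),(proj(F,x)[0]-b)]
    q=least_squares(g,world(p,P0)[0]);pts.append(q.x);print("tri",q.x.round(4),q.fun.round(1))
print("mid",np.mean(pts,0).round(4))
print("tcp in image", proj(F,[.6064,.2533,.1533]))
E
python3 fit3.py | tail -7
```

```text
pred err with old pose [[-1.8, 0.0], [1.0, -0.2], [-2.4, 2.6], [2.7, 1.8]]
tri [0.6085 0.1816 0.1306] [ 1.   0.1 -0.8 -0.1]
tri [0.6047 0.2176 0.0901] [-1.3 -0.2  1.1  0.2]
tri [0.6427 0.205  0.1091] [ 1.3  0.1 -1.1 -0.1]
tri [0.5692 0.1969 0.1093] [-1.4 -0.3  1.1  0.2]
mid [0.6063 0.2003 0.1098]
tcp in image [[317.62346134 301.55654075]]
```

Emit:
arm_command(plan=[1, 4, -6, 15, 0, 1, 0, 0, 25, 0, 1, 0, 0, 25, 0])

```text
time_s: 11.1
tool_pos: [0.6084, 0.2056, 0.1206]
eef_rot: [0.324, 0.605, 0.665, -0.294]
wrist_force: [-0.2, 0.6, 0.7]
finger_gap: -0.0002
```

```bash
python3 st.py; python3 d.py "(.606,.2004,.1105)" "(.608,.178,.0935)"
```

```text
t 11.1 q [ 0.629  0.846  1.449 -0.749  1.462  0.866] p [0.6084 0.2056 0.1206] gap -0.0002
R cols x [-0.058  0.614 -0.787] y [0.996 0.094 0.   ] z [ 0.074 -0.783 -0.617] F [-0.2  0.6  0.7] T [0.39 0.03 0.02]
(.606,.2004,.1105) tool mm [ 4.9 -2.8 10.2] norm 12
(.608,.178,.0935) tool mm [ 4.4 -3.  38.3] norm 39
```

Emit:
arm_command(plan=[1, 5, -3, 15, 0, 1, 2, -1, 15, 0, 1, 1, 0, 8, 0])

```text
time_s: 11.48
tool_pos: [0.6067, 0.1783, 0.092]
eef_rot: [0.324, 0.606, 0.664, -0.293]
wrist_force: [0.8, 0.4, 0.2]
finger_gap: 0.0002
```

```bash
python3 st.py; python3 d.py "(.606,.2004,.1105)" "(.608,.178,.0935)"; python3 look.py g wrist scene
```

```text
t 11.475 q [ 0.6    0.867  1.493 -0.773  1.399  0.899] p [0.6067 0.1783 0.092 ] gap 0.0002
R cols x [-0.055  0.616 -0.786] y [0.996 0.093 0.003] z [ 0.075 -0.782 -0.618] F [0.8 0.4 0.2] T [ 0.41  0.01 -0.01]
(.606,.2004,.1105) tool mm [ -0.9   1.4 -28.8] norm 29
(.608,.178,.0935) tool mm [-1.5  1.2 -0.6] norm 2
```

View pics/g_wrist.png

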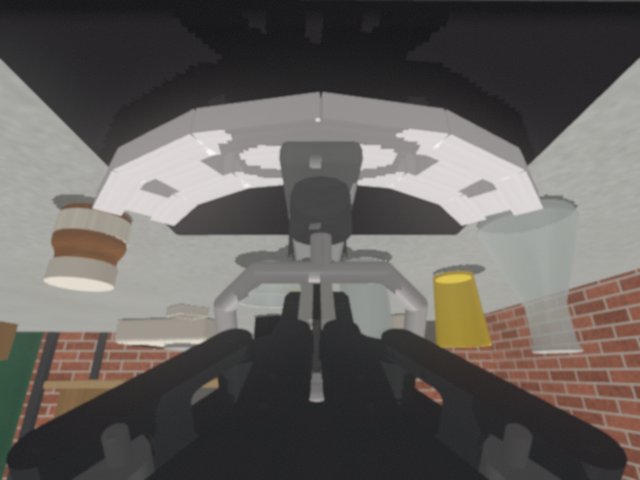

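View pics/g_scene.png

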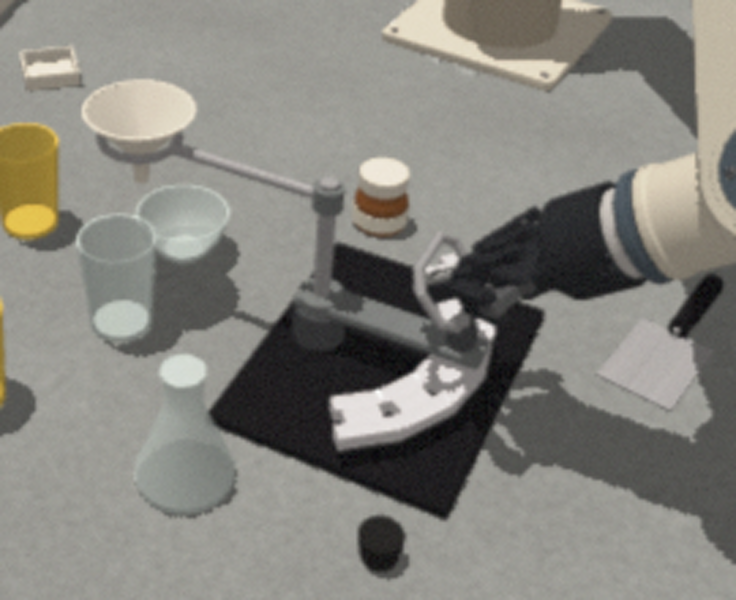

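The fingertips are through the ring: the lower bar shows at row ~270 in the wrist image and the fingers pass inside. Now I'll lift vertically in small steps, watching the force.

Emit:
arm_command(plan=[1, -4, 0, -3, 0, 1, -4, 0, -3, 0, 1, -3, 0, -2.5, 0])

```text
time_s: 11.95
tool_pos: [0.6072, 0.1795, 0.1072]
eef_rot: [0.324, 0.606, 0.665, -0.293]
wrist_force: [0.0, -0.5, 0.1]
finger_gap: -0.0
```

```bash
python3 st.py
```

```text
t 11.95 q [ 0.601  0.846  1.493 -0.771  1.414  0.884] p [0.6072 0.1795 0.1072] gap -0.0
R cols x [-0.055  0.616 -0.786] y [0.996 0.093 0.004] z [ 0.076 -0.782 -0.619] F [ 0.  -0.5  0.1] T [ 0.39  0.01 -0.03]
```

Emit:
arm_command(plan=[1, -2, 0, -1.5, 0, 1, -2, 0, -1.5, 0])

```text
time_s: 12.2
tool_pos: [0.6073, 0.18, 0.1126]
eef_rot: [0.324, 0.607, 0.665, -0.292]
wrist_force: [0.8, -0.1, -5.0]
finger_gap: 0.0001
```

```bash
python3 st.py
```

```text
t 12.2 q [ 0.601  0.838  1.493 -0.769  1.418  0.879] p [0.6073 0.18   0.1126] gap 0.0001
R cols x [-0.054  0.618 -0.785] y [0.996 0.094 0.005] z [ 0.077 -0.781 -0.62 ] F [ 0.8 -0.1 -5. ] T [1.12 0.05 0.12]
```

Emit:
arm_command(plan=[1, -3, 0, -2.5, 0, 1, -3, 0, -2.5, 0])

```text
time_s: 12.45
tool_pos: [0.607, 0.1805, 0.1193]
eef_rot: [0.323, 0.606, 0.665, -0.292]
wrist_force: [0.6, 0.1, -6.8]
finger_gap: 0.0001
```

```bash
python3 st.py; python3 look.py i scene wrist
```

```text
t 12.45 q [ 0.601  0.827  1.493 -0.767  1.424  0.871] p [0.607  0.1805 0.1193] gap 0.0001
R cols x [-0.056  0.619 -0.784] y [0.996 0.094 0.004] z [ 0.076 -0.78  -0.621] F [ 0.6  0.1 -6.8] T [ 1.24 -0.03  0.1 ]
```

View pics/i_scene.png

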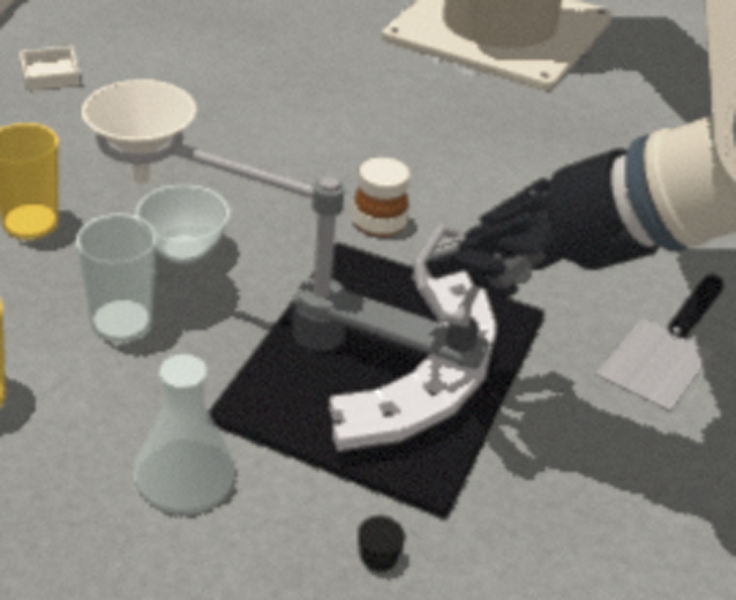

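View pics/i_wrist.png

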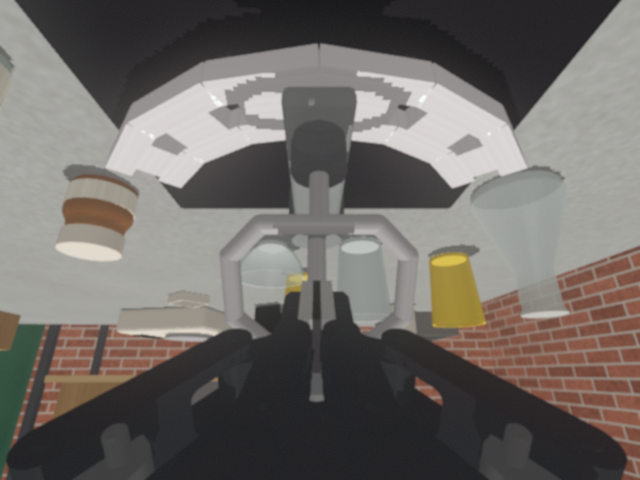

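```bash
cat > pinh.py <<'E'
import sys,pickle
from h import *
from scipy.optimize import least_squares
# usage: tag angle ul vl : lower bar centre pixel in wrist image -> pin height
c=pickle.load(open(sys.argv[1]+"_wrist.pkl","rb"));a=float(sys.argv[2]);uv=np.array([float(sys.argv[3]),float(sys.argv[4])])
p=np.load("pose.npy");ps=p[2]+a
B=lambda l:np.array([p[0]-.12*np.cos(ps),p[1]-.12*np.sin(ps),.09+l])
for l in np.arange(-.004,.024,.002): print(round(l,3),proj(c,B(l))[0].round(1))
E
python3 pinh.py g 0 321 270 | head -4; python3 pinh.py i 0 317 223
```

```text
-0.004 [322.4 263.9]
-0.002 [322.4 269.2]
0.0 [322.5 274.6]
0.002 [322.5 280. ]
-0.004 [320.3 198.4]
-0.002 [320.3 202.9]
0.0 [320.4 207.4]
0.002 [320.4 211.9]
0.004 [320.4 216.5]
0.006 [320.5 221.2]
0.008 [320.5 225.9]
0.01 [320.6 230.7]
0.012 [320.6 235.5]
0.014 [320.7 240.4]
0.016 [320.7 245.3]
0.018 [320.8 250.3]
0.02 [320.8 255.4]
0.022 [320.9 260.5]
```

Emit:
arm_command(plan=[1, -3, 0, -2.5, 0, 1, -3, 0, -2.5, 0])

```text
time_s: 12.8
tool_pos: [0.6067, 0.1807, 0.127]
eef_rot: [0.323, 0.606, 0.666, -0.292]
wrist_force: [0.6, 0.0, -8.0]
finger_gap: -0.0001
```

```bash
python3 st.py; python3 look.py j wrist; python3 -c "
import cv2;a=cv2.imread('pics/j_wrist.png')[120:340,180:460];cv2.imwrite('pics/j2.png',cv2.resize(a,None,fx=2.5,fy=2.5))"; python3 pinh.py j 0 1 1 | tail -8
```

```text
t 12.8 q [ 0.602  0.816  1.494 -0.765  1.432  0.863] p [0.6067 0.1807 0.127 ] gap -0.0001
R cols x [-0.056  0.619 -0.783] y [0.996 0.094 0.003] z [ 0.076 -0.78  -0.621] F [ 0.6  0.  -8. ] T [ 1.42 -0.03  0.18]
0.008 [321.3 209.5]
0.01 [321.3 214.1]
0.012 [321.4 218.7]
0.014 [321.4 223.4]
0.016 [321.5 228.1]
0.018 [321.5 232.9]
0.02 [321.6 237.8]
0.022 [321.6 242.7]
```

View pics/j2.png

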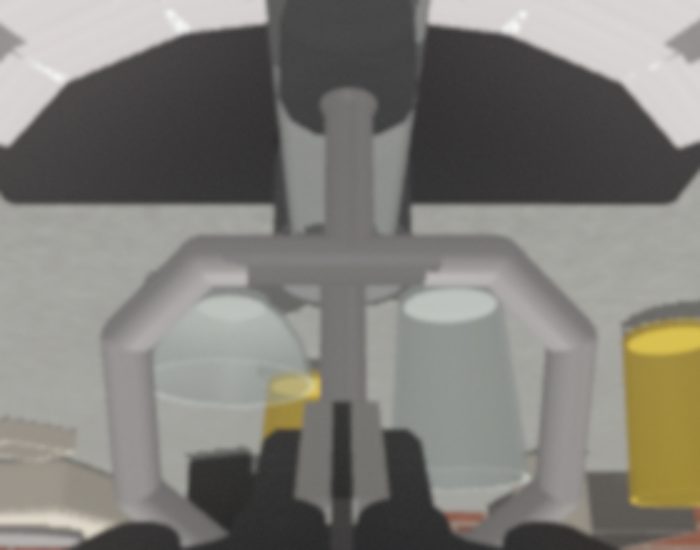

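The pin is up about 16 mm, with a purely vertical pull of about 7-8 N. Now I'll swing the ring toward the robot along the arc, in small steps.

Emit:
arm_command(plan=[1, -0.3, -5, 0.3, 0, 1, -0.3, -5, 0.3, 0, 1, -0.3, -5, 0.3, 0])

```text
time_s: 13.22
tool_pos: [0.5917, 0.179, 0.1274]
eef_rot: [0.323, 0.607, 0.666, -0.29]
wrist_force: [1.5, 3.2, -7.3]
finger_gap: 0.0001
```

```bash
python3 st.py; python3 look.py k wrist top; python3 -c "
import cv2;a=cv2.imread('pics/k_top.png')[170:270,200:390];cv2.imwrite('pics/k2.png',cv2.resize(a,None,fx=4,fy=4,interpolation=cv2.INTER_CUBIC))"; 
```

```text
t 13.225 q [ 0.612  0.8    1.529 -0.761  1.42   0.883] p [0.5917 0.179  0.1274] gap 0.0001
R cols x [-0.055  0.621 -0.782] y [0.995 0.095 0.005] z [ 0.078 -0.778 -0.623] F [ 1.5  3.2 -7.3] T [1.66 0.02 0.24]
```

View pics/k2.png

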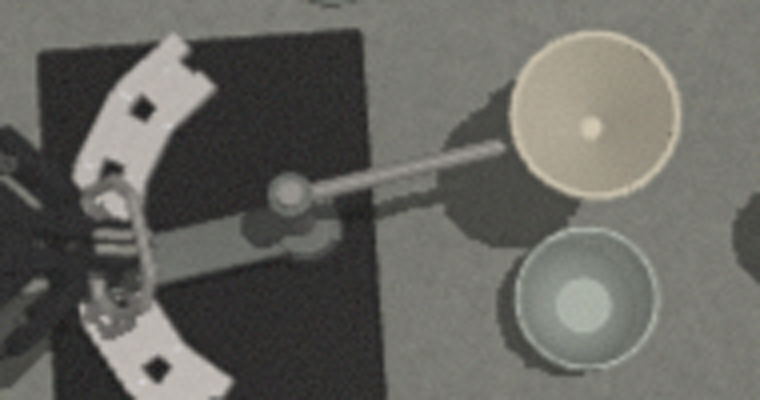

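View pics/k_wrist.png

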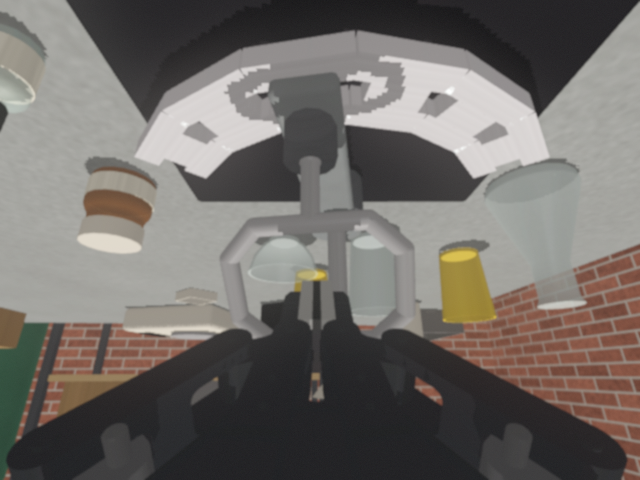

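```bash
cat > ang.py <<'E'
import sys,cv2
from h import *
from scipy.optimize import least_squares,brentq
# arm angle from the funnel rim in a top image (ellipse fit on bright cream blob)
p=np.load("pose.npy")
def rim(f):
    a=cv2.imread(f).astype(int);b,g,r=a[...,0],a[...,1],a[...,2]
    m=((r>150)&(r-b>15)).astype(np.uint8);m[:, :300]=0;m[:,400:]=0;m[:150]=0;m[270:]=0
    n,l,s,c=cv2.connectedComponentsWithStats(m);i=1+s[1:,4].argmax()
    cs,_=cv2.findContours((l==i).astype(np.uint8),0,1);k=max(cs,key=len)
    h=cv2.convexHull(k);return cv2.fitEllipse(h)
for f in sys.argv[1:]:
    e=rim(f);uv=np.array(e[0])
    def g(x):
        a,z=x;P=[p[0]+.17*np.cos(p[2]+a),p[1]+.17*np.sin(p[2]+a),z];return proj(TP,P)[0]-uv
    h=lambda x:np.r_[g([x[0],.185])]
    r=least_squares(h,[0.1]);print(f,np.round(e[0],1),np.round(e[1],1),"angle",r.x.round(3),"res",r.fun.round(1))
E
python3 ang.py pics/a_top.png pics/k_top.png
```

```text
pics/a_top.png [350.8 211.4] [42.1 42.7] angle [0.005] res [-0.5  0. ]
pics/k_top.png [348.5 198.1] [42.  42.8] angle [0.177] res [-0.6  0.2]
```

The funnel rim gives an arm angle of 0.17 rad, so the arm follows the hand. Second half now.

Emit:
arm_command(plan=[1, -0.8, -4.8, 1, 0, 1, -0.8, -4.8, 1, 0, 1, -0.8, -4.8, 1, 0])

```text
time_s: 13.7
tool_pos: [0.5767, 0.1743, 0.1271]
eef_rot: [0.322, 0.607, 0.666, -0.29]
wrist_force: [1.0, 4.8, -6.5]
finger_gap: 0.0001
```

```bash
python3 st.py; python3 look.py l wrist top; python3 ang.py pics/l_top.png
```

```text
t 13.7 q [ 0.618  0.784  1.568 -0.758  1.406  0.901] p [0.5767 0.1743 0.1271] gap 0.0001
R cols x [-0.056  0.622 -0.781] y [0.995 0.096 0.005] z [ 0.078 -0.777 -0.624] F [ 1.   4.8 -6.5] T [1.78 0.04 0.23]
pics/l_top.png [344.  185.4] [41.9 42.5] angle [0.347] res [-0.5  0.2]
```

View pics/l_wrist.png

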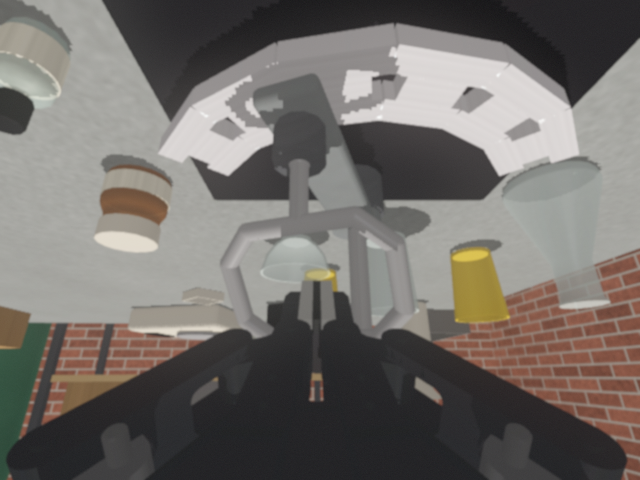

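The angle is 0.342 after bias, against a target of 0.349, so it's inside the capture range. Lowering straight down now.

Emit:
arm_command(plan=[1, 3, 0, 2.5, 0, 1, 3, 0, 2.5, 0, 1, 3, 0, 2.5, 0])

```text
time_s: 14.18
tool_pos: [0.5759, 0.1737, 0.1151]
eef_rot: [0.322, 0.607, 0.666, -0.291]
wrist_force: [-2.3, 6.0, -6.1]
finger_gap: -0.0001
```

```bash
python3 st.py; python3 look.py m wrist top; python3 ang.py pics/m_top.png; python3 pinh.py m .345 0 0 | head -9
```

```text
t 14.175 q [ 0.618  0.801  1.568 -0.76   1.395  0.914] p [0.5759 0.1737 0.1151] gap -0.0001
R cols x [-0.056  0.621 -0.782] y [0.996 0.094 0.004] z [ 0.076 -0.778 -0.623] F [-2.3  6.  -6.1] T [ 1.54  0.28 -0.12]
pics/m_top.png [344.  185.3] [41.8 42.7] angle [0.349] res [-0.6  0.3]
-0.004 [298.  212.3]
-0.002 [297.9 216.8]
0.0 [297.8 221.3]
0.002 [297.7 225.9]
0.004 [297.6 230.6]
0.006 [297.6 235.3]
0.008 [297.5 240. ]
0.01 [297.4 244.8]
0.012 [297.3 249.7]
```

View pics/m_wrist.png

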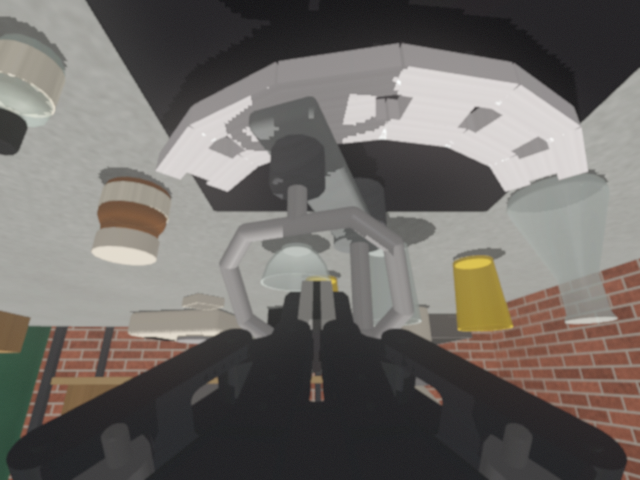

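Emit:
arm_command(plan=[1, 3, 0, 2.5, 0, 1, 3, 0, 2.5, 0, 1, 3, 0, 2.5, 0])

```text
time_s: 14.65
tool_pos: [0.577, 0.1719, 0.1047]
eef_rot: [0.324, 0.606, 0.665, -0.292]
wrist_force: [-0.6, 0.4, -0.2]
finger_gap: 0.0002
```

```bash
python3 st.py; python3 look.py n wrist top; python3 ang.py pics/n_top.png; python3 pinh.py n .349 0 0 | head -9
```

```text
t 14.65 q [ 0.617  0.819  1.567 -0.767  1.386  0.926] p [0.577  0.1719 0.1047] gap 0.0002
R cols x [-0.054  0.617 -0.785] y [0.996 0.094 0.005] z [ 0.077 -0.782 -0.619] F [-0.6  0.4 -0.2] T [ 0.35 -0.    0.06]
pics/n_top.png [344.  185.4] [41.8 42.7] angle [0.349] res [-0.5  0.2]
-0.004 [293.6 234.8]
-0.002 [293.5 239.6]
0.0 [293.4 244.5]
0.002 [293.3 249.5]
0.004 [293.2 254.5]
0.006 [293.1 259.5]
0.008 [293.  264.6]
0.01 [292.9 269.8]
0.012 [292.8 275.1]
```

View pics/n_wrist.png

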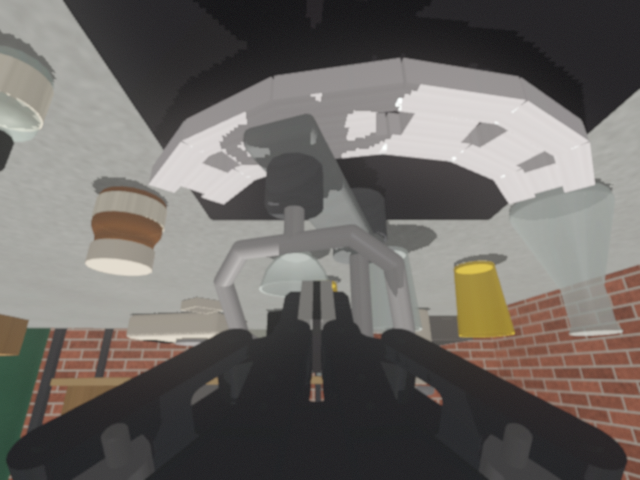

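The pin reads home: lower bar height about 0, angle 0.349 and zero contact force. I'll centre the finger in the opening and withdraw along the finger axis.

Emit:
arm_command(plan=[1, 3, 0, 2.5, 0, 1, 2, 0, -10, 0, 1, 0, 0, -20, 0, 1, 0, 0, -25, 0])

```text
time_s: 15.25
tool_pos: [0.572, 0.2171, 0.1341]
eef_rot: [0.324, 0.606, 0.664, -0.294]
wrist_force: [0.7, -0.2, -0.0]
finger_gap: -0.0001
```

```bash
python3 st.py
```

```text
t 15.25 q [ 0.672  0.803  1.505 -0.723  1.473  0.901] p [0.572  0.2171 0.1341] gap -0.0001
R cols x [-0.055  0.615 -0.786] y [0.996 0.092 0.002] z [ 0.074 -0.783 -0.618] F [ 0.7 -0.2 -0. ] T [0.44 0.07 0.03]
```

Emit:
arm_command(plan=[1, 0, 0, -40, 0, 1, 0, 0, -50, 0, 1, 0, 0, -50, 0, 1, 0, 0, -50, 0, 1, 0, 0, 0, 0, 1, 0, 0, 0, 0])

```text
time_s: 16.0
tool_pos: [0.5549, 0.3785, 0.2625]
eef_rot: [0.323, 0.606, 0.666, -0.289]
wrist_force: [-0.1, 0.1, 0.7]
finger_gap: 0.0001
```

```bash
python3 st.py; python3 look.py o wrist top scene; python3 ang.py pics/o_top.png; python3 pinh.py o .349 0 0 | head -6; python3 -c "
import cv2;a=cv2.imread('pics/o_wrist.png')[0:260,150:450];cv2.imwrite('pics/o_w2.png',cv2.resize(a,None,fx=2.3,fy=2.3,interpolation=cv2.INTER_CUBIC))
a=cv2.imread('pics/o_top.png')[110:350,140:440];cv2.imwrite('pics/o_t2.png',cv2.resize(a,(750,600),interpolation=cv2.INTER_CUBIC))"
```

```text
t 16.0 q [ 0.842  0.779  1.198 -0.637  1.81   0.806] p [0.5549 0.3785 0.2625] gap 0.0001
R cols x [-0.056  0.621 -0.782] y [0.995 0.098 0.007] z [ 0.081 -0.778 -0.624] F [-0.1  0.1  0.7] T [ 0.34  0.06 -0.01]
pics/o_top.png [343.9 185.4] [41.8 42.6] angle [0.349] res [-0.5  0.2]
-0.004 [309.3 176. ]
-0.002 [309.3 177.6]
0.0 [309.3 179.1]
0.002 [309.3 180.6]
0.004 [309.3 182.2]
0.006 [309.3 183.7]
```

View pics/o_w2.png

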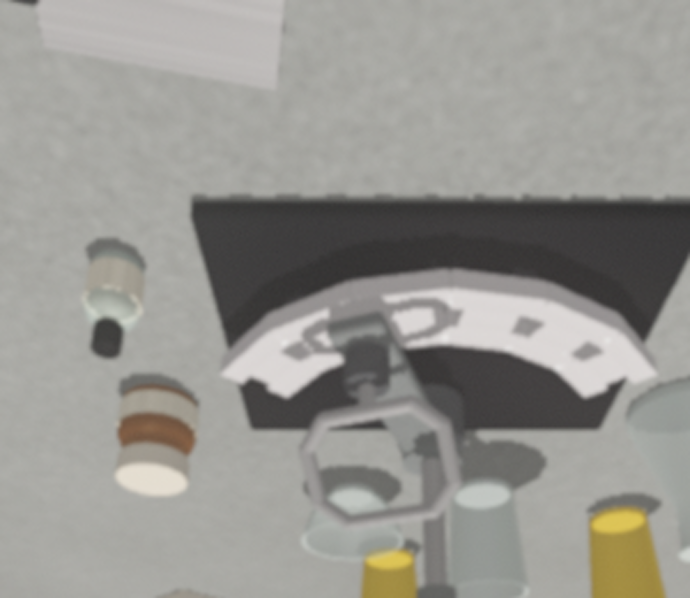

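View pics/o_scene.png

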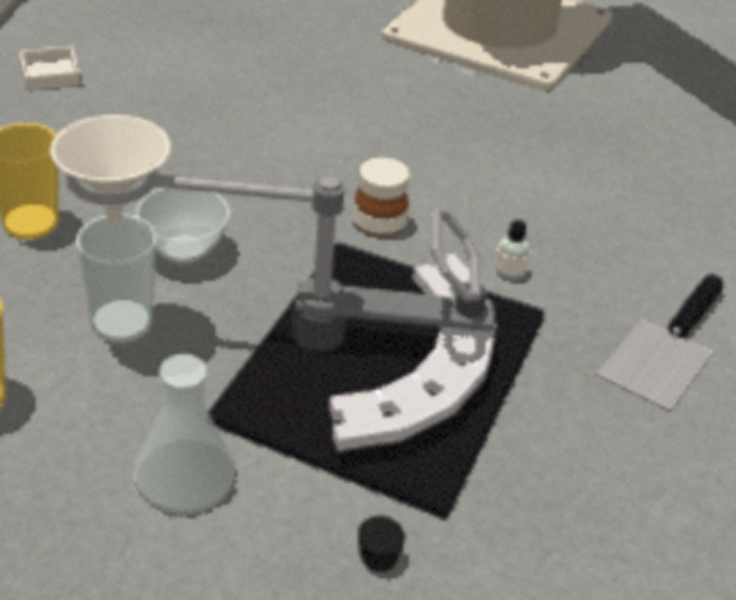

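View pics/o_t2.png

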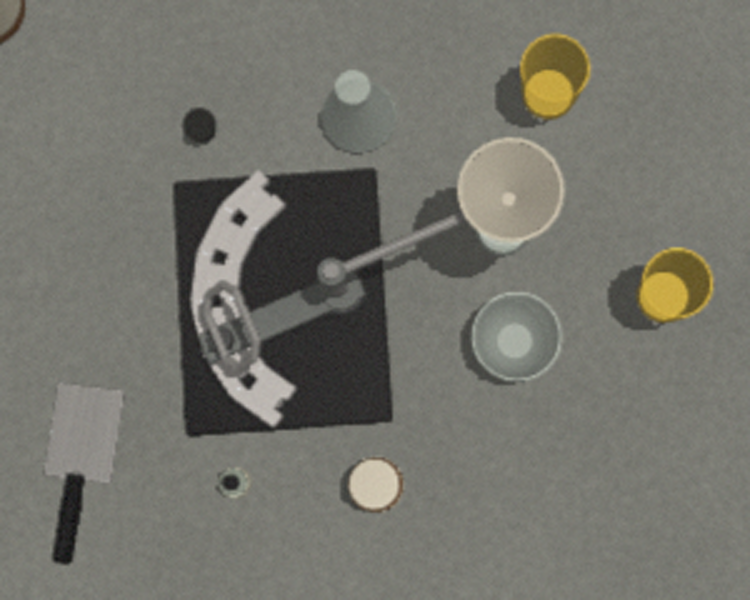

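The funnel is over the clear beaker and the ring is clear of the hand. The lower bar is at row ~178.5 against 179.1 predicted for home. The other bench objects are at the same pixels as at the start. Handing in.

```bash
python3 -c "
from station import robot
print(robot.close_job())"
```

```text
the job is handed in; nothing more can be done
None
```

The funnel is now over the tall clear beaker, the pin reads fully home in that hole, and the hand is well clear of the ring. I handed the job in just after 16 s of the 38 s allowed; the hand-in reported no verdict.

**How it was done**
- **Tilting the hand:** the moves only allow shifts and a turn about the tool's own axis. I ran the arm against its wrist limit so the tool came round to about 52° from vertical, pointing down and to the pivot.
- **Lifting the pin:** I passed the shut fingertips through the ring without gripping it and lifted the crossbar straight up about 16 mm. The pull was a gentle 7–8 N.
- **Swinging the arm:** I moved the ring along its arc by +20°, lowered it until the contact force was zero, and withdrew along the finger axis.

**Last checks**
- **Arm angle:** the funnel rim in the top view gives 0.349 rad, against a hole at 0.349. The same measure read 0.005 at the start.
- **Pin height:** the ring's lower bar is at its home height to within about 1 mm in the wrist view.
- **Bench:** the other things show no visible shift in the top and scene views, and the wrist force reads about zero.

**What disagreed**
- **Ring in the top view:** the ring's bars fitted about 3 pixels off in the top image. Two wrist views agreed to about 1 pixel, so I used those.
- **Pin height bias:** the same pin-height measure read about 1.5 mm low while the pin was known to be home.
- **Joint 3:** it briefly read 0.086 rad during the tilting, against a listed lower limit of 0.09 (another reading was 0.091). That is probably rounding or sensor noise, but I could not confirm it, and passing a joint's range counts as a failure.

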